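# Put the oud maker's sanding blocks and thumb plane back in their fitted rests

### The arm

A 6-joint arm with a two-finger parallel gripper is mounted at the origin on the work surface. World frame = base frame: x ahead of the robot, y to its left, z up, the work surface at z = 0. Lengths are in m, angles in degrees, forces in N, time in s.
With the tool pointing down it reaches from about 0.225 to 0.875 m from the base axis. Payload 3.4 kg.
Tool frame: the origin (TCP) lies between the finger pads; the fingertips stand 8 mm ahead of it and the grasp point (between the pads) lies 11 mm behind it; z points along the fingers, y is the line along which they close (so a half turn about z gives the same grasp; the last joint's range is limited). The gripper opens to 85 mm and grips with 20 to 120 N. Pads are 22 mm wide; open, the fingers measure 114 mm over their backs; the gripper's body (76 mm by 85 mm) begins 54 mm behind the grasp point. The pads swing forward as they close: fully open they stand 13 mm farther back than shut.
Start: joints at [-74.828, 15.808, 86.224, -0, 77.962, -6.933], TCP at [0.216, -0.533, 0.239] pointing down, gripper open.
Joint ranges: [-165.64, 165.64], [-43.16, 119.46], [12.63, 154.43], [-67.54, 247.53], [6.08, 155.33], [-154.97, 154.97]. Speed limits (degrees/s): [147.25, 147.25, 180, 180, 180, 180].

### API

Orientations are given as [roll, pitch, yaw] about the fixed x, y, z axes, in that order (R = Rz(yaw) Ry(pitch) Rx(roll)).
In Python, from station import manip gives the robot as it stands. The module is installed in compiled form; this text tells all that it offers.
- The arm moves only by the shell command python3 -m jog 'ROWS'. ROWS is a JSON object of lists of equal length, an entry for each row: "delta_pos": the shift along the world's x, y, z in m, a list of three; "turn": the turn about the world's z in rad; "grip": the finger opening in m, from 0 to 0.0854. A call has 1 to 8 rows; each row shifts and turns the commanded pose from where the row before left it; what a row does not reach is not made up. A row lasts 1/12 s, in which the tool goes at most 41.7 mm and 7.16 degrees, less where a joint would pass 70% of its speed; a pose out of reach is approached as far as the arm can. A call with a gripper value outside its range is refused whole. The fingers move at their own pace and stop on an object; the grip force is fixed at half the most. Time passes only in rows, so rows that do not move let the fingers close. It gives the time, the measured TCP pose, the force, the opening and the grip force at its end, in the units of the state.
- manip.sense(): the state, without advancing time (a new reading comes with each control period).
- manip.camera(name): name is "scene" or "top" or "wrist"; returns a dict with "frame" (480x640x3 uint8, red, green, blue), "fx", "fy", "cx", "cy" (pixels), "rvec" (rotation vector, rad) and "tvec" (3), from world to camera coordinates, as OpenCV has them. Camera axes: x right, y down, z forward; pixel columns grow to the right and rows downward; lengths in m; the calibration is good to about 2 mm. The wrist camera is an equidistant fisheye: a pixel r from the principal point sees the ray r / f radians off the axis. A picture is of the moment at which its call begins. There is no depth.
- manip.sign_off(): hands the job in; it is judged then, once.
The state is a dict: "clock": time; "qpos": joint angles; "qvel": joint speeds; "joint_efforts": joint torques, N m; "tcp_pos": TCP position; "eef_rot": TCP orientation; "contact_force": force on the tool from outside, world axes, zero at the start; "torque": the same for the moment, N m; "width": finger opening in m; "gripper_force": force on a finger pad.
Only numpy, scipy, OpenCV 4.12 (cv2) and the standard library are available. Lean on these libraries where they do the work, as an engineer would, in place of code of your own. Each camera call takes 0.05 s, during which the arm holds its last target. There are 200 camera calls.

### The job

The oud is sanded: put each of the four hand tools (long, short and round sanding block, brass thumb plane) back into the rest on the bench whose recess has its shape and size, sole down and flat on the floor of the recess, inside the rim. Set each one down gently rather than dropping it, in any order, and leave the varnish jar and the wax can standing where they are.

Things in the scene. Friction and masses are not known exactly. Their poses are not given: they have to be found in the camera images.
- long_block_center (a point): Long sanding block, pale wood with a cork sole, 130 x 42 mm, 44 mm high. The point is its centre, half-way up (22 mm above its underside); z up, x along its 130 mm length. The lower 34 mm has upright sides 42 mm apart; above that the top is 28 mm wide and 124 mm long. 0.12 to 0.22 kg, loose, cork down.
- short_block_center (a point): Short sanding block, pale wood with a cork sole, 78 x 46 mm, 44 mm high. The point is its centre, half-way up (22 mm above its underside); z up, x along its 78 mm length. The lower 34 mm has upright sides 46 mm apart; above that the top is 32 mm wide and 72 mm long. 0.08 to 0.15 kg, loose, cork down.
- round_block_center (a point): Round sanding block, pale turned wood with a cork sole, 54 mm in diameter, 44 mm high. The point is its centre, half-way up (22 mm above its underside); z up. The lower 37 mm is a plain upright cylinder, above it the edge is rounded off to a flat top 40 mm in diameter. 0.07 to 0.14 kg, loose, cork down.
- thumb_plane_center (a point): Small brass thumb plane with a boat-shaped outline, 74 mm long with a 90 degree point at each end, 34 mm wide, 44 mm high. The point is its centre, half-way up (22 mm above its underside); z up, x along its length. The brass body is 32 mm high with upright parallel sides 34 mm apart over the middle 40 mm of its length; a dark wooden wedge 18 mm wide and a short blade stand on it. 0.22 to 0.41 kg, loose, sole down.
- long_rest: Long rest, for the long sanding block: a dark wooden plaque 164 x 76 mm with an oblong cork-lined recess 148 x 60 mm. Fixed to the bench; floor 4 mm above the bench, rim top 9 mm above the bench. Origin: middle of the recess, at bench height; z up, x along its length.
- short_rest: Short rest, for the short sanding block: a dark wooden plaque 112 x 80 mm with an oblong cork-lined recess 96 x 64 mm. Fixed to the bench; floor 4 mm above the bench, rim top 9 mm above the bench. Origin: middle of the recess, at bench height; z up, x along its length.
- round_rest: Round rest, for the round sanding block: a square dark wooden plaque 90 x 90 mm with a round cork-lined recess 72 mm in diameter. Fixed to the bench; floor 4 mm above the bench, rim top 9 mm above the bench. Origin: middle of the recess, at bench height; z up.
- boat_rest: Boat-shaped rest, for the thumb plane: a cork-lined recess 90 mm long from point to point and 50 mm wide, with a 90 degree point at each end, inside a dark wooden rim 7 mm wide. Fixed to the bench; floor 4 mm above the bench, rim top 9 mm above the bench. Origin: middle of the recess, at bench height; z up, x along its length.
- varnish_jar: Amber jar with a black lid, 68 mm in diameter, 95 mm high, standing loose at the left of the work. Not to be moved. Origin: centre of its underside.
- wax_can: Plain metal can without a label, 76 mm in diameter, 75 mm high, standing loose at the right of the work. Not to be moved. Origin: centre of its underside.
Things that resemble listed ones, but are neither listed nor needed, are in the scene too. What is shaped like the part that bears round_block_center but green is not meant.

How it is judged:
By the outcome, as a careful person would: the job done as asked, in the order asked, and still so for the second after the job is handed in, with the robot touching nothing.
It also fails if it takes over 112 s, if anything falls off the work surface, if the arm or the gripper's body presses on something with over 40 N, if the wrist force passes 120 N, or if a joint passes its speed limit or range.

## Working session

There is one attempt and no reset: what is moved stays moved. The work goes in short steps, Python scripts to look and compute and a shell command to move; the robot and the scene stay as the last step left them, time stands still between calls to the robot, and variables do not carry over. Pictures are saved under pics/ and viewed, at most 14 in all, crops included, and the job is handed in when it is done.

```bash
mkdir -p pics; python3 - <<'E'
from station import manip
import cv2,pickle
d={}
for n in("scene","top"):
    c=manip.camera(n);d[n]=c;cv2.imwrite(f"pics/{n}0.png",c["frame"][:,:,::-1]);print(n,c["fx"],c["cx"],c["cy"],c["rvec"],c["tvec"])
pickle.dump(d,open("c0.pkl","wb"))
print(manip.sense())
E
```

```text
scene 564.6586915240605 318.31572417658316 236.23157600195427 [ 1.73476048  2.0684462  -0.59374165] [ 0.08700863 -0.4122386   1.66203313]
top 607.5426049952904 318.4715053559999 234.18436821128665 [ 2.18499713 -2.15508162  0.09184025] [-0.02105641  0.51420891  1.36424864]
{'clock': 0.1, 'qpos': array([-7.48276210e+01,  1.58417621e+01,  8.62869533e+01, -1.26747422e-03,
        7.79635276e+01, -6.93353893e+00]), 'qvel': array([ 0.07115737, -0.00454362, -0.17946781,  0.04623347,  0.04650108,
        0.06930696]), 'joint_efforts': array([ 1.07055392e-03, -4.17700231e+01, -2.46404743e+01, -3.71270016e-04,
        5.72196077e-03, -7.75216648e-06]), 'tcp_pos': array([ 0.21624305, -0.53229037,  0.23855552]), 'eef_rot': array([-1.79908282e+02, -9.90526867e-03,  2.21061753e+01]), 'contact_force': array([-0.84305405, -0.9217647 ,  0.04811807]), 'torque': array([ 0.01830548, -0.03078622,  0.00413957]), 'gripper_force': 0.0, 'width': 0.08500811022529357}
```

View pics/top0.png

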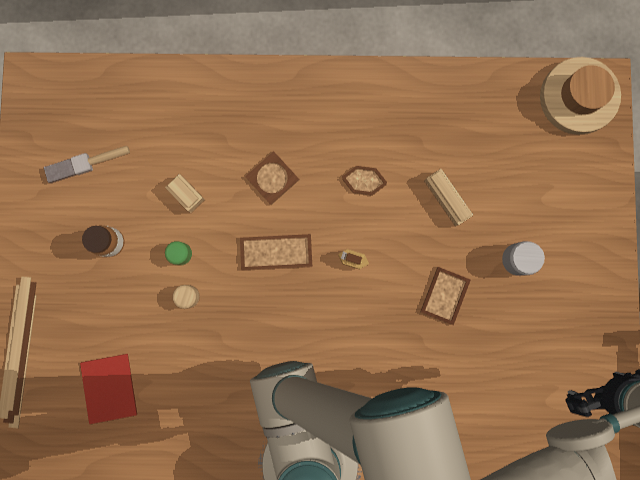

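View pics/scene0.png

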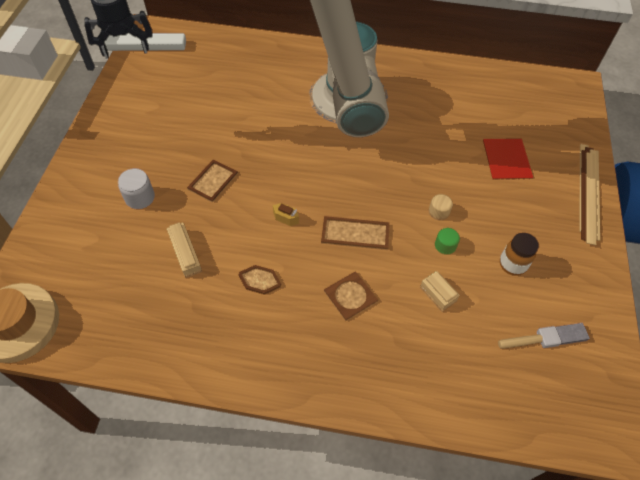

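The top view shows the tools: long block (450,197), short block (184,193), round block (185,297; the green one is a decoy) and plane (353,259). The rests are long (275,252), short (444,295), round (271,178) and boat (363,180). The jar is at (100,240) and the can at (524,258).

```bash
cat > h.py <<'E'
import cv2,numpy as np
def ray(c,uv,z):
    R=cv2.Rodrigues(np.array(c["rvec"],float))[0];t=np.array(c["tvec"],float).ravel()
    o=-R.T@t;uv=np.atleast_2d(uv).astype(float)
    d=np.c_[(uv[:,0]-c["cx"])/c["fx"],(uv[:,1]-c["cy"])/c["fy"],np.ones(len(uv))]@R
    return o[:2]+d[:,:2]*((z-o[2])/d[:,2:3])
E
python3 - <<'E'
import pickle,cv2,numpy as np
from h import *
c=pickle.load(open("c0.pkl","rb"))["top"];f=c["frame"]
hsv=cv2.cvtColor(f,cv2.COLOR_RGB2HSV)
P=dict(long=(450,197),short=(184,193),round=(185,297),plane=(353,259),Lr=(275,252),Sr=(444,295),Rr=(271,178),Br=(363,180))
rows=[]
for n,(u,v) in P.items():
    print(n,hsv[v,u],"bg",hsv[v-38,u],hsv[v+38,u])
    k=f[v-42:v+42,u-42:u+42];rows.append(cv2.resize(k,(200,200),interpolation=cv2.INTER_CUBIC))
cv2.imwrite("pics/m1.png",np.vstack([np.hstack(rows[:4]),np.hstack(rows[4:])])[:,:,::-1])
E
```

```text
long [ 17  95 190] bg [ 14 133 165] [ 14 135 157]
short [ 18  91 202] bg [ 14 135 161] [ 14 131 168]
round [ 17  95 193] bg [ 50 116 114] [ 14 133 155]
plane [ 11 144 103] bg [ 14 134 160] [ 14 134 160]
Lr [ 15 109 185] bg [ 14 131 175] [ 14 134 154]
Sr [ 15 103 203] bg [ 14 132 166] [ 14 134 156]
Rr [ 16 112 175] bg [ 14 135 155] [ 14 131 173]
Br [ 17 100 189] bg [ 14 133 169] [ 14 134 165]
```

View pics/m1.png

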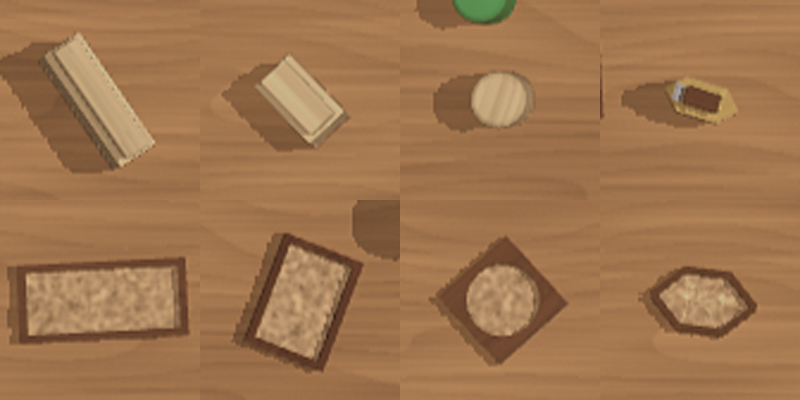

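```bash
python3 - <<'E'
import pickle,cv2,numpy as np
from h import *
D=pickle.load(open("c0.pkl","rb"))
P=dict(top=dict(long=(450,197),short=(184,193),round=(185,297),plane=(353,259),Lr=(275,252),Sr=(444,295),Rr=(271,178),Br=(363,180)),
 scene=dict(long=(184,249),short=(440,290),round=(441,207),plane=(287,213),Lr=(356,233),Sr=(213,180),Rr=(352,296),Br=(260,279)))
Z=dict(long=.036,short=.036,round=.040,plane=.028,Lr=.004,Sr=.004,Rr=.004,Br=.004)
for cam in P:
  c=D[cam];b=cv2.GaussianBlur(c["frame"],(3,3),0);h=cv2.cvtColor(b,cv2.COLOR_RGB2HSV).astype(int)
  H,S,V=h[...,0],h[...,1],h[...,2]
  pale=((S<121)&(V>120)).astype(np.uint8);brass=((H>=17)&(H<30)&(V>90)).astype(np.uint8)
  for n,(u,v) in P[cam].items():
    m=np.zeros_like(pale);w=40;m[v-w:v+w,u-w:u+w]=(brass if n=="plane" else pale)[v-w:v+w,u-w:u+w]
    m=cv2.morphologyEx(m,cv2.MORPH_CLOSE,np.ones((5,5)))
    cs=cv2.findContours(m,0,1)[0];k=max(cs,key=cv2.contourArea).reshape(-1,2)
    xy=ray(c,k,Z[n])*1000
    (x,y),(a,bb),ang=cv2.minAreaRect(xy.astype(np.float32))
    if a<bb:a,bb,ang=bb,a,ang+90
    M=cv2.moments(xy.astype(np.float32).reshape(-1,1,2))
    print(cam,n,"rect",np.round([x,y,a,bb,(ang+90)%180-90],1),"cent",np.round([M['m10']/M['m00'],M['m01']/M['m00']],1))
for n,uv,z in(("jar",(98,239),.095),("can",(527,257),.075)):print(n,ray(D["top"],uv,z))
E
```

```text
top long rect [ 604.  -310.7  131.    43.7   34.3] cent [ 604.  -310.7]
top short rect [603.8 293.2  84.   46.6  46. ] cent [604.2 293.4]
top round rect [368.9 281.8  56.1  51.5 -88.1] cent [369.4 281.9]
top plane rect [459.3 -94.1  68.8  34.7  73.4] cent [457.4 -98.8]
top Lr rect [474.1  85.2 145.5  59.2 -86.3] cent [473.9  85.5]
top Sr rect [ 379.3 -305.5   94.3   62.1  -21. ] cent [ 379.4 -305.3]
top Rr rect [647.5  98.5  67.   64.7  45.7] cent [647.5  98.6]
top Br rect [ 644.8 -117.2   64.4   58.3   45.1] cent [ 644.6 -117.2]
scene long rect [ 606.9 -311.9  131.7   36.4   32.8] cent [ 604.7 -314. ]
scene short rect [612.9 292.8  75.5  52.7  47.4] cent [609.6 293.1]
scene round rect [370.7 285.1  47.3  44.7   2.5] cent [371.4 285.4]
scene plane rect [466.7 -92.3  66.7  64.9  10.9] cent [471.1 -91.5]Traceback (most recent call last):
  File "<stdin>", line 14, in <module>
ValueError: max() iterable argument is empty
```

```bash
python3 -m jog '{"delta_pos":[[0.034,0.019,0],[0.034,0.019,0],[0.034,0.019,0],[0.034,0.019,0],[0.034,0.019,0],[0.034,0.019,0],[0.034,0.019,0],[0.034,0.019,0]],"turn":[0.05,0.05,0.05,0.06,0,0,0,0],"grip":[0.085,0.085,0.085,0.085,0.085,0.085,0.085,0.085]}'
python3 -m jog '{"delta_pos":[[0.034,0.019,0],[0.034,0.019,0],[0.030,0.018,-0.01],[0.018,0.013,-0.03],[0,0,-0.03],[0,0,0],[0,0,0]],"turn":[0,0,0,0,0,0,0],"grip":[0.085,0.085,0.085,0.085,0.085,0.085,0.085]}'
python3 - <<'E'
import pickle,cv2,numpy as np
from h import *
from station import manip
D=pickle.load(open("c0.pkl","rb"));c=D["top"];b=cv2.GaussianBlur(c["frame"],(3,3),0)
h=cv2.cvtColor(b,cv2.COLOR_RGB2HSV).astype(int);H,S,V=h[...,0],h[...,1],h[...,2]
for n,(u,v),m0,z in(("boat",(363,180),(S<121)&(V>120),.004),("boatdark",(363,180),(S>138)&(V<110),.009),("plane",(353,259),((H>=16)&(H<35)&(V>100))|((S<121)&(V>100)),.03)):
  m=np.zeros(V.shape,np.uint8);w=26;m[v-w:v+w,u-w:u+w]=m0[v-w:v+w,u-w:u+w]
  m=cv2.morphologyEx(m,cv2.MORPH_CLOSE,np.ones((5,5)))
  k=cv2.convexHull(max(cv2.findContours(m,0,1)[0],key=cv2.contourArea)).reshape(-1,2)
  xy=ray(c,k,z)*1000;d=np.linalg.norm(xy[:,None]-xy[None],axis=2);i,j=np.unravel_index(d.argmax(),d.shape)
  e=xy[i]-xy[j];print(n,k[[i,j]].tolist(),np.round((xy[i]+xy[j])/2,1),d.max().round(1),np.degrees(np.arctan2(e[1],e[0]))%180)
w=manip.camera("wrist");pickle.dump(w,open("w1.pkl","wb"));cv2.imwrite("pics/w1.png",w["frame"][:,:,::-1])
print(ray(c,[[98,239]],.095),ray(c,[[527,257]],.075))
E
```

```text
clock: 0.77
tcp_pos: [0.4897, -0.3794, 0.2389]
eef_rot: [-180.0, 0.0, 34.1]
contact_force: [1.8, -0.4, 0.2]
width: 0.0852
gripper_force: 0.0
clock: 1.35
tcp_pos: [0.6031, -0.3108, 0.1671]
eef_rot: [-179.7, 0.2, 34.2]
contact_force: [0.8, -0.2, 0.3]
width: 0.0851
gripper_force: 0.0
boat [[380, 183], [347, 177]] [ 644.8 -117.1] 78.2 80.28251693277603
boatdark [[385, 183], [343, 176]] [ 645.1 -117.9] 99.0 81.13588320279914
plane [[368, 264], [338, 255]] [457.4 -93. ] 70.8 74.05228455750925
[[0.49090218 0.46392347]] [[ 0.46571846 -0.4710914 ]]
```

View pics/w1.png

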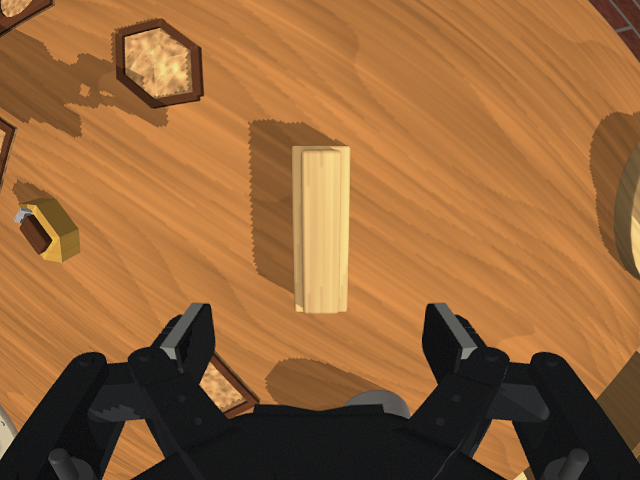

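The wrist view shows the long block upright, with its top spanning columns 302–341 and rows 149–311, aligned between the fingers. I'll cast its top centre onto the plane at z = 44 mm.

```bash
cat >> h.py <<'E'
def fish(c,uv,z):
    R=cv2.Rodrigues(np.array(c["rvec"],float))[0];t=np.array(c["tvec"],float).ravel();o=-R.T@t
    uv=np.atleast_2d(uv).astype(float);q=np.c_[(uv[:,0]-c["cx"])/c["fx"],(uv[:,1]-c["cy"])/c["fy"]]
    th=np.linalg.norm(q,axis=1,keepdims=True);d=np.c_[q/np.maximum(th,1e-9)*np.sin(th),np.cos(th)]@R
    return o[:2]+d[:,:2]*((z-o[2])/d[:,2:3])
E
python3 - <<'E'
import pickle
from h import *
w=pickle.load(open("w1.pkl","rb"))
p=fish(w,[[302,149],[341,149],[341,311],[302,311]],.044);print(p,p.mean(0))
e=p[0]-p[3];print(np.degrees(np.arctan2(e[1],e[0])))
E
```

```text
[[ 0.65142823 -0.26493137]
 [ 0.66652638 -0.28707614]
 [ 0.56707965 -0.35693   ]
 [ 0.55016853 -0.33210246]] [ 0.6088007  -0.31025999]
33.55849159309093
```

```bash
python3 -m jog '{"delta_pos":[[0.003,0,-0.036],[0,0,-0.036],[0,0,-0.036],[0,0,-0.028],[0,0,-0.015],[0,0,0],[0,0,0],[0,0,0]],"turn":[0,0,0,0,0,0,0,0],"grip":[0.085,0.085,0.085,0.085,0.085,0.085,0.03,0.03]}'
python3 -m jog '{"delta_pos":[[0,0,0],[0,0,0],[0,0,0],[0,0,0],[0,0,0],[0,0,0]],"turn":[0,0,0,0,0,0],"grip":[0.03,0.03,0.03,0.03,0.03,0.03]}'
```

```text
clock: 2.07
tcp_pos: [0.6089, -0.3137, 0.0213]
eef_rot: [179.7, -0.1, 34.1]
contact_force: [-0.6, -0.6, 1.6]
width: 0.0634
gripper_force: 0.0
clock: 2.57
tcp_pos: [0.6086, -0.3127, 0.0212]
eef_rot: [179.8, -0.1, 34.1]
contact_force: [-1.1, -1.7, 7.3]
width: 0.0408
gripper_force: 64.1
```

```bash
python3 -m jog '{"delta_pos":[[0,0,0.02],[0,0,0.035],[0,0.02,0.035],[-0.01,0.035,0.01],[-0.0125,0.039,0],[-0.0125,0.039,0],[-0.0125,0.039,0],[-0.0125,0.039,0]],"turn":[0,0,0.1,0.1,0.1,0.1,0.1,0.1],"grip":[0.03,0.03,0.03,0.03,0.03,0.03,0.03,0.03]}'
python3 -m jog '{"delta_pos":[[-0.0125,0.039,0],[-0.0125,0.039,0],[-0.0125,0.039,0],[-0.0125,0.039,0],[-0.0125,0.031,0],[-0.0125,0,0],[0,0,0],[0,0,0]],"turn":[0.1,0.1,0.1,0.1,0.04,0,0,0],"grip":[0.03,0.03,0.03,0.03,0.03,0.03,0.03,0.03]}'
python3 - <<'E'
from station import manip
import cv2,pickle
w=manip.camera("wrist");pickle.dump(w,open("w2.pkl","wb"));cv2.imwrite("pics/w2.png",w["frame"][:,:,::-1]);print(manip.sense()["tcp_pos"])
E
```

```text
clock: 3.23
tcp_pos: [0.5466, -0.0992, 0.1192]
eef_rot: [179.9, -0.0, 68.8]
contact_force: [1.9, 0.4, -2.3]
width: 0.041
gripper_force: 63.0
clock: 3.9
tcp_pos: [0.4724, 0.086, 0.1189]
eef_rot: [179.9, 0.0, 93.8]
contact_force: [0.6, -0.8, -2.7]
width: 0.0409
gripper_force: 63.0
[0.473384   0.08547599 0.11893905]
```

View pics/w2.png

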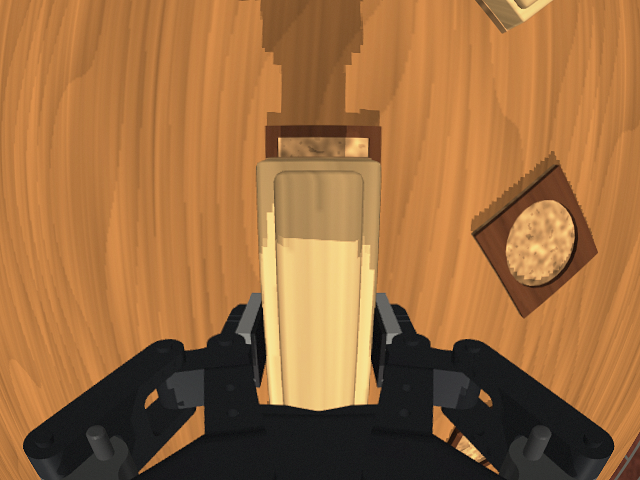

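The wrist view shows the held long block with its shoulder edge at row 160, centred on column 319. Behind it is the far rim of the long rest, with its inner edge at row 137, centred on column 323. I'll compare the end positions along the axis.

```bash
python3 - <<'E'
import pickle
from h import *
w=pickle.load(open("w2.pkl","rb"))
print("block end",fish(w,[[319,159]],.132),"top end",fish(w,[[319,172]],.142)," rim outer",fish(w,[[323,126]],.009),"inner",fish(w,[[323,137]],.009))
E
```

```text
block end [[0.46967221 0.14994376]] top end [[0.46985144 0.14648094]]  rim outer [[0.47182268 0.16615517]] inner [[0.47230875 0.1589139 ]]
```

```bash
python3 -m jog '{"delta_pos":[[0.002,0,-0.03],[0,0,-0.03],[0,0,-0.02],[0,0,-0.008],[0,0,0],[0,0,0]],"turn":[0,0,0,0,0,0],"grip":[0.03,0.03,0.03,0.03,0.03,0.03]}'
python3 -m jog '{"delta_pos":[[0,0,-0.002],[0,0,-0.002],[0,0,0]],"turn":[0,0,0],"grip":[0.03,0.03,0.03]}'
```

```text
clock: 4.45
tcp_pos: [0.4757, 0.0854, 0.0306]
eef_rot: [179.9, 0.0, 93.6]
contact_force: [0.3, 0.3, -1.9]
width: 0.0407
gripper_force: 62.8
clock: 4.7
tcp_pos: [0.4751, 0.0862, 0.0271]
eef_rot: [179.9, 0.0, 93.7]
contact_force: [0.1, -0.2, -2.1]
width: 0.0411
gripper_force: 62.8
```

```bash
python3 -m jog '{"delta_pos":[[0,0,-0.001],[0,0,-0.001],[0,0,0],[0,0,0]],"turn":[0,0,0,0],"grip":[0.03,0.03,0.03,0.03]}'
python3 -m jog '{"delta_pos":[[0,0,-0.001],[0,0,0],[0,0,0]],"turn":[0,0,0],"grip":[0.03,0.03,0.03]}'
```

```text
clock: 5.03
tcp_pos: [0.4748, 0.0863, 0.0251]
eef_rot: [179.9, 0.0, 93.7]
contact_force: [-1.9, -1.1, 5.8]
width: 0.0411
gripper_force: 63.9
clock: 5.28
tcp_pos: [0.4748, 0.0863, 0.0251]
eef_rot: [179.9, 0.0, 93.7]
contact_force: [-3.2, -0.8, 15.6]
width: 0.0408
gripper_force: 65.0
```

```bash
python3 -m jog '{"delta_pos":[[0,0,0.001],[0,0,0],[0,0,0],[0,0,0],[0,0,0],[0,0,0.02],[0,0,0.03],[0,0,0.04]],"turn":[0,0,0,0,0,0,0,0],"grip":[0.06,0.085,0.085,0.085,0.085,0.085,0.085,0.085]}'
python3 -m jog '{"delta_pos":[[0,-0.02,0.03],[0,-0.035,0.015],[-0.006,-0.035,0],[-0.006,-0.035,0],[-0.006,-0.035,0],[0,-0.02,0],[0,0,0],[0,0,0]],"turn":[0,-0.1,-0.1,-0.1,-0.04,0,0,0],"grip":[0.085,0.085,0.085,0.085,0.085,0.085,0.085,0.085]}'
python3 - <<'E'
from station import manip
import cv2,pickle
w=manip.camera("wrist");pickle.dump(w,open("w3.pkl","wb"));cv2.imwrite("pics/w3.png",w["frame"][:,:,::-1]);print(manip.sense()["tcp_pos"])
E
```

```text
clock: 5.95
tcp_pos: [0.472, 0.0861, 0.1129]
eef_rot: [-179.6, -0.0, 93.7]
contact_force: [0.5, 0.4, -1.3]
width: 0.0849
gripper_force: 0.0
clock: 6.62
tcp_pos: [0.4562, -0.0945, 0.159]
eef_rot: [-180.0, -0.0, 74.1]
contact_force: [-0.3, 0.4, -0.2]
width: 0.0848
gripper_force: 0.0
[ 0.45612963 -0.09359635  0.15903385]
```

View pics/w3.png

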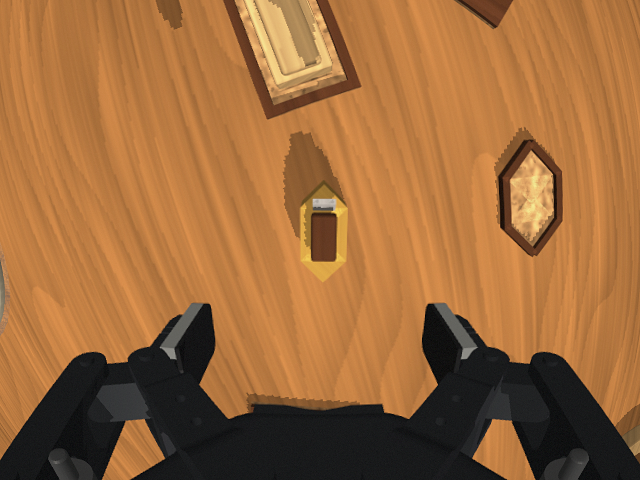

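The long block sits inside the long rest. The plane's points are at (324,182) and (323,281), upright in the image and so aligned with the fingers. The boat rest's inner points are at about (531,149) and (533,249).

```bash
python3 - <<'E'
import pickle
from h import *
w=pickle.load(open("w3.pkl","rb"))
for p,z in(([[324,182],[323,281]],.032),([[530,140],[534,256]],.009),([[531,149],[533,249]],.006)):
  q=fish(w,p,z);e=q[0]-q[1];print(q.mean(0),np.linalg.norm(e),np.degrees(np.arctan2(e[1],e[0])))
E
```

```text
[ 0.46252059 -0.09161077] 0.07456277035241489 73.74992779459316
[ 0.6466564 -0.1174417] 0.10431720683852287 83.49826054695293
[ 0.6478712 -0.1187344] 0.09054719517973114 82.53587461952655
```

```bash
python3 -m jog '{"delta_pos":[[0.006,0.002,-0.036],[0,0,-0.036],[0,0,-0.036],[0,0,-0.024],[0,0,-0.009],[0,0,0],[0,0,0],[0,0,0]],"turn":[0,0,0,0,0,0,0,0],"grip":[0.085,0.085,0.085,0.085,0.085,0.085,0.02,0.02]}'
python3 -m jog '{"delta_pos":[[0,0,0],[0,0,0],[0,0,0],[0,0,0],[0,0,0],[0,0,0]],"turn":[0,0,0,0,0,0],"grip":[0.02,0.02,0.02,0.02,0.02,0.02]}'
```

```text
clock: 7.33
tcp_pos: [0.4639, -0.0918, 0.0197]
eef_rot: [179.8, 0.0, 74.3]
contact_force: [0.3, 0.2, 0.2]
width: 0.0634
gripper_force: 0.0
clock: 7.83
tcp_pos: [0.4631, -0.092, 0.0198]
eef_rot: [179.9, -0.0, 74.2]
contact_force: [-0.2, 0.9, 6.4]
width: 0.0329
gripper_force: 61.3
```

```bash
python3 -m jog '{"delta_pos":[[0,0,0.02],[0,0,0.03],[0.02,0,0.03],[0.035,-0.006,0],[0.035,-0.006,0],[0.035,-0.006,0],[0.035,-0.006,0],[0.024,-0.002,0]],"turn":[0,0,0,0.05,0.05,0.045,0,0],"grip":[0.02,0.02,0.02,0.02,0.02,0.02,0.02,0.02]}'
python3 -m jog '{"delta_pos":[[0,0,0],[0,0,0]],"turn":[0,0],"grip":[0.02,0.02]}'
python3 - <<'E'
from station import manip
import cv2,pickle
w=manip.camera("wrist");pickle.dump(w,open("w4.pkl","wb"));cv2.imwrite("pics/w4.png",w["frame"][:,:,::-1]);print(manip.sense()["tcp_pos"])
E
```

```text
clock: 8.5
tcp_pos: [0.6497, -0.1189, 0.0987]
eef_rot: [179.8, 0.0, 82.5]
contact_force: [0.3, 0.5, -2.4]
width: 0.0331
gripper_force: 60.9
clock: 8.67
tcp_pos: [0.6469, -0.1179, 0.0977]
eef_rot: [-180.0, -0.0, 82.6]
contact_force: [-1.6, 0.3, -1.5]
width: 0.033
gripper_force: 61.0
[ 0.64535835 -0.11751706  0.09759788]
```

View pics/w4.png

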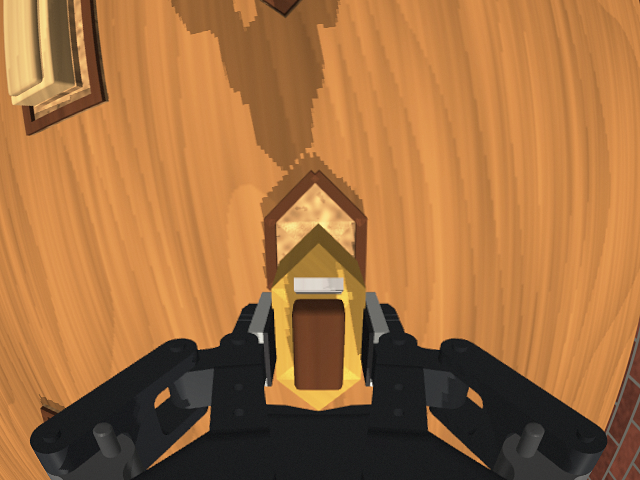

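The held plane's front point is at (318,225). The recess point is at (316,182), with inner sides at columns 277 and 356.

```bash
python3 - <<'E'
import pickle
from h import *
w=pickle.load(open("w4.pkl","rb"));u=np.array([np.cos(np.radians(82.5)),np.sin(np.radians(82.5))])
print("plane centre",fish(w,[[318,225]],.110)-.037*u,"recess centre",fish(w,[[316,182]],.009)-.045*u, fish(w,[[315,172]],.009)-.055*u)
E
python3 -m jog '{"delta_pos":[[0.001,0,-0.03],[0,0,-0.025],[0,0,-0.011],[0,0,0],[0,0,0]],"turn":[0,0,0,0,0],"grip":[0.02,0.02,0.02,0.02,0.02]}'
```

```text
plane centre [[ 0.64875904 -0.11315012]] recess centre [[ 0.64699986 -0.11720513]] [[ 0.64589008 -0.12101626]]
clock: 9.13
tcp_pos: [0.6463, -0.1176, 0.0323]
eef_rot: [-179.9, -0.0, 82.5]
contact_force: [0.4, -0.0, -2.8]
width: 0.0327
gripper_force: 60.9
```

```bash
python3 -m jog '{"delta_pos":[[-0.001,-0.005,0],[0,0,-0.004],[0,0,-0.002],[0,0,0],[0,0,0]],"turn":[0,0,0,0,0],"grip":[0.02,0.02,0.02,0.02,0.02]}'
python3 -m jog '{"delta_pos":[[0,0,-0.001],[0,0,-0.001],[0,0,0],[0,0,0]],"turn":[0,0,0,0],"grip":[0.02,0.02,0.02,0.02]}'
python3 -m jog '{"delta_pos":[[0,0,-0.001],[0,0,0],[0,0,0]],"turn":[0,0,0],"grip":[0.02,0.02,0.02]}'
```

```text
clock: 9.55
tcp_pos: [0.6476, -0.1236, 0.0285]
eef_rot: [179.8, 0.1, 82.6]
contact_force: [-1.5, -0.6, 5.5]
width: 0.0327
gripper_force: 62.0
clock: 9.88
tcp_pos: [0.6477, -0.1235, 0.0281]
eef_rot: [179.7, 0.1, 82.6]
contact_force: [-2.8, 0.6, 14.4]
width: 0.0326
gripper_force: 63.5
clock: 10.13
tcp_pos: [0.6478, -0.1232, 0.0276]
eef_rot: [179.7, 0.1, 82.6]
contact_force: [-3.6, 0.4, 16.6]
width: 0.0332
gripper_force: 63.9
```

```bash
python3 -m jog '{"delta_pos":[[0,0,0.012],[0,0,0],[0,0,0]],"turn":[0,0,0],"grip":[0.02,0.02,0.02]}'
python3 - <<'E'
from station import manip
import cv2,pickle,numpy as np
w=manip.camera("wrist");s=manip.camera("scene");t=manip.camera("top")
pickle.dump(dict(w=w,s=s,t=t),open("w5.pkl","wb"))
a=cv2.resize(w["frame"][130:430,200:450],(500,600))
b=cv2.resize(s["frame"][235:325,215:305],(300,300),interpolation=3);c=cv2.resize(t["frame"][135:225,318:408],(300,300),interpolation=3)
cv2.imwrite("pics/w5.png",np.hstack([a,np.vstack([b,c])])[:,:,::-1])
E
```

```text
clock: 10.38
tcp_pos: [0.6468, -0.1227, 0.0357]
eef_rot: [179.9, -0.0, 82.5]
contact_force: [0.5, 0.5, -3.4]
width: 0.0326
gripper_force: 61.3
```

View pics/w5.png

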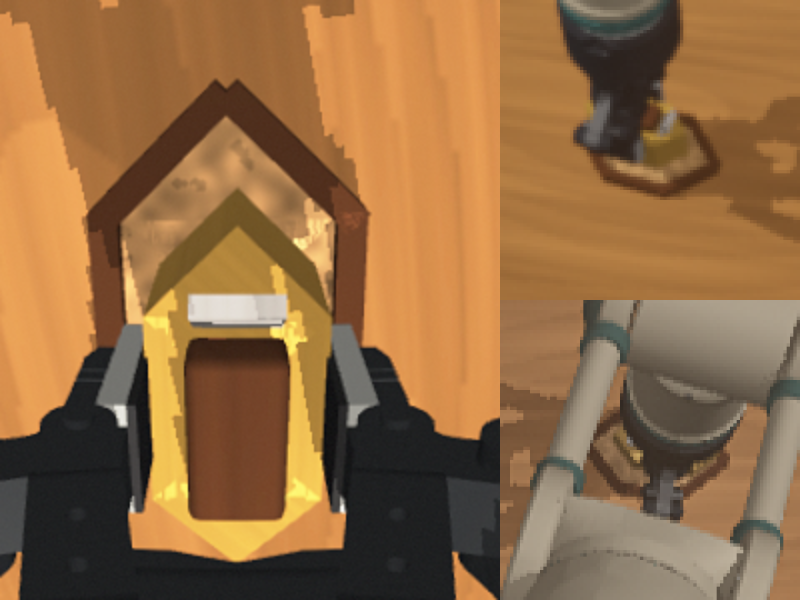

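In this close-up the plane's front point is at (318,225) and is its lower edge, not the top edge I assumed. The recess tip is at (313,187). I'll recompute with the right heights.

```bash
python3 - <<'E'
import pickle
from h import *
u=np.array([np.cos(np.radians(82.5)),np.sin(np.radians(82.5))])
w=pickle.load(open("w4.pkl","rb"));print("old plane c",fish(w,[[318,225]],.078)-.037*u)
w=pickle.load(open("w5.pkl","rb"))["w"]
print("plane bottom",fish(w,[[318.5,225]],.016)-.037*u,"top",fish(w,[[318.5,244]],.048)-.037*u,"recess",fish(w,[[313,187.5]],.009)-.045*u,"outer",fish(w,[[312.5,172]],.009)-.055*u)
q=fish(w,[[261,240],[366,240]],.007);print(q.mean(0),q)
E
```

```text
old plane c [[ 0.64781935 -0.12034425]]
plane bottom [[ 0.64794208 -0.12525992]] top [[ 0.64790721 -0.1246813 ]] recess [[ 0.64651012 -0.11775081]] outer [[ 0.64588751 -0.12087374]]
[ 0.64933574 -0.09724935] [[ 0.62540279 -0.09410594]
 [ 0.67326868 -0.10039275]]
```

```bash
python3 -m jog '{"delta_pos":[[-0.0015,0.006,0],[0,0,0],[0,0,-0.004],[0,0,-0.002],[0,0,0],[0,0,0]],"turn":[0,0,0,0,0,0],"grip":[0.02,0.02,0.02,0.02,0.02,0.02]}'
python3 -m jog '{"delta_pos":[[0,0,-0.002],[0,0,-0.001],[0,0,0],[0,0,0]],"turn":[0,0,0,0],"grip":[0.02,0.02,0.02,0.02]}'
```

```text
clock: 11.03
tcp_pos: [0.6447, -0.1168, 0.0289]
eef_rot: [-180.0, -0.0, 82.6]
contact_force: [-0.2, -0.4, -2.4]
width: 0.0324
gripper_force: 61.2
clock: 11.37
tcp_pos: [0.6448, -0.1168, 0.0263]
eef_rot: [-180.0, -0.0, 82.5]
contact_force: [-0.7, -1.2, -3.5]
width: 0.0327
gripper_force: 61.2
```

```bash
python3 -m jog '{"delta_pos":[[0,0,-0.001],[0,0,-0.001],[0,0,0],[0,0,0]],"turn":[0,0,0,0],"grip":[0.02,0.02,0.02,0.02]}'
python3 -m jog '{"delta_pos":[[0,0,-0.001],[0,0,0],[0,0,0]],"turn":[0,0,0],"grip":[0.02,0.02,0.02]}'
```

```text
clock: 11.7
tcp_pos: [0.6449, -0.1168, 0.0243]
eef_rot: [180.0, 0.0, 82.6]
contact_force: [0.1, 0.5, -2.8]
width: 0.0331
gripper_force: 61.2
clock: 11.95
tcp_pos: [0.6449, -0.1169, 0.024]
eef_rot: [180.0, 0.0, 82.6]
contact_force: [-1.8, -1.3, 3.5]
width: 0.0328
gripper_force: 61.9
```

```bash
python3 -m jog '{"delta_pos":[[0,0,0.001],[0,0,0],[0,0,0],[0,0,0],[0,0,0],[0,0,0.02],[0,0,0.03],[0,0,0.04]],"turn":[0,0,0,0,0,0,0,0],"grip":[0.06,0.085,0.085,0.085,0.085,0.085,0.085,0.085]}'
python3 -m jog '{"delta_pos":[[-0.01,0.015,0.036],[-0.022,0.032,0.01],[-0.022,0.032,0],[-0.022,0.032,0],[-0.022,0.032,0],[-0.022,0.032,0],[-0.022,0.032,0],[-0.022,0.032,0]],"turn":[0,-0.1,-0.1,-0.1,-0.1,-0.1,-0.1,-0.1],"grip":[0.085,0.085,0.085,0.085,0.085,0.085,0.085,0.085]}'
python3 -m jog '{"delta_pos":[[-0.022,0.032,0],[-0.022,0.032,0],[-0.022,0.032,0],[-0.022,0.032,0],[-0.02,0.032,0],[-0.002,0.001,0],[0,0,0],[0,0,0]],"turn":[-0.1,-0.1,-0.02,0,0,0,0,0],"grip":[0.085,0.085,0.085,0.085,0.085,0.085,0.085,0.085]}'
python3 - <<'E'
from station import manip
import cv2,pickle
w=manip.camera("wrist");pickle.dump(w,open("w6.pkl","wb"));cv2.imwrite("pics/w6.png",w["frame"][:,:,::-1]);print(manip.sense()["tcp_pos"])
E
```

```text
clock: 12.62
tcp_pos: [0.6427, -0.1162, 0.1121]
eef_rot: [-179.6, -0.1, 82.5]
contact_force: [0.6, -0.6, -0.5]
width: 0.0849
gripper_force: 0.0
clock: 13.28
tcp_pos: [0.4796, 0.1235, 0.1605]
eef_rot: [180.0, -0.0, 42.1]
contact_force: [1.0, 1.5, -0.0]
width: 0.085
gripper_force: 0.0
clock: 13.95
tcp_pos: [0.371, 0.2832, 0.1604]
eef_rot: [180.0, -0.0, 29.9]
contact_force: [0.9, 1.2, -0.7]
width: 0.0849
gripper_force: 0.0
[0.37145587 0.28270321 0.16037942]
```

View pics/w6.png

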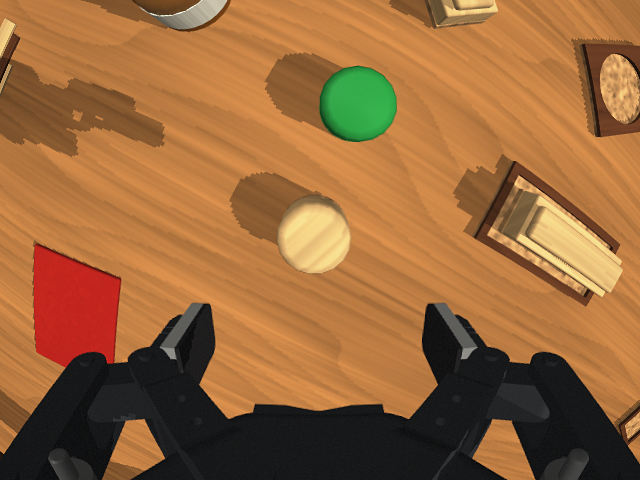

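The round block's outline runs over columns 278–351 and rows 196–273, centred at about (315,234).

```bash
python3 - <<'E'
import pickle
from h import *
w=pickle.load(open("w6.pkl","rb"));print(fish(w,[[315,234]],.037))
E
```

```text
[[0.37524176 0.28715299]]
```

```bash
python3 -m jog '{"delta_pos":[[0.0025,0.003,-0.036],[0,0,-0.036],[0,0,-0.036],[0,0,-0.024],[0,0,-0.009],[0,0,0],[0,0,0],[0,0,0]],"turn":[0,0,0,0,0,0,0,0],"grip":[0.085,0.085,0.085,0.085,0.085,0.085,0.04,0.04]}'
python3 -m jog '{"delta_pos":[[0,0,0],[0,0,0],[0,0,0],[0,0,0],[0,0,0]],"turn":[0,0,0,0,0],"grip":[0.04,0.04,0.04,0.04,0.04]}'
```

```text
clock: 14.67
tcp_pos: [0.3752, 0.2865, 0.0207]
eef_rot: [180.0, -0.2, 29.8]
contact_force: [-0.8, -0.7, 0.4]
width: 0.0637
gripper_force: 0.0
clock: 15.08
tcp_pos: [0.3751, 0.2869, 0.0215]
eef_rot: [180.0, -0.3, 29.9]
contact_force: [0.4, -1.8, 6.3]
width: 0.0519
gripper_force: 62.4
```

```bash
python3 -m jog '{"delta_pos":[[0,0,0.02],[0,0,0.035],[0.01,-0.01,0.03],[0.033,-0.0225,0],[0.033,-0.0225,0],[0.033,-0.0225,0],[0.033,-0.0225,0],[0.033,-0.0225,0]],"turn":[0,0,0,0,0,0,0,0],"grip":[0.04,0.04,0.04,0.04,0.04,0.04,0.04,0.04]}'
python3 -m jog '{"delta_pos":[[0.033,-0.0225,0],[0.033,-0.0225,0],[0.032,-0.022,0],[0,0,0],[0,0,0]],"turn":[0,0,0,0,0],"grip":[0.04,0.04,0.04,0.04,0.04]}'
python3 - <<'E'
from station import manip
import cv2,pickle
w=manip.camera("wrist");pickle.dump(w,open("w7.pkl","wb"));cv2.imwrite("pics/w7.png",w["frame"][:,:,::-1]);print(manip.sense()["tcp_pos"])
E
```

```text
clock: 15.75
tcp_pos: [0.5501, 0.1626, 0.1061]
eef_rot: [179.9, -0.2, 29.9]
contact_force: [0.0, 0.6, -0.2]
width: 0.052
gripper_force: 63.4
clock: 16.17
tcp_pos: [0.6484, 0.0951, 0.1051]
eef_rot: [179.9, -0.1, 29.7]
contact_force: [-0.9, 0.2, -1.5]
width: 0.0518
gripper_force: 63.5
[0.64657175 0.09619457 0.10486842]
```

View pics/w7.png

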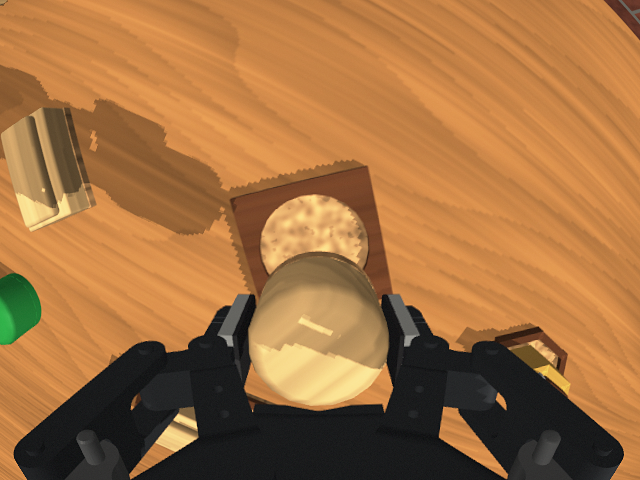

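The held round block spans columns 249–388, with its lower far edge at (319,252). The recess's far edge is at (314,194) and its sides are at (260,242) and (368,242).

```bash
python3 - <<'E'
import pickle
from h import *
w=pickle.load(open("w7.pkl","rb"));u=np.array([np.cos(np.radians(29.8)),np.sin(np.radians(29.8))])
print("block",fish(w,[[319,252]],.0835)-.027*u,"recess",fish(w,[[314,194]],.009)-.036*u,"side mid",fish(w,[[260,242],[368,242]],.007).mean(0))
E
```

```text
block [[0.64569485 0.09205468]] recess [[0.64987198 0.09773221]] side mid [0.65349092 0.10004034]
```

```bash
python3 -m jog '{"delta_pos":[[0.003,0.004,-0.03],[0,0,-0.03],[0,0,-0.013],[0,0,0],[0,0,-0.002],[0,0,-0.001],[0,0,0],[0,0,0]],"turn":[0,0,0,0,0,0,0,0],"grip":[0.04,0.04,0.04,0.04,0.04,0.04,0.04,0.04]}'
python3 -m jog '{"delta_pos":[[0,0,-0.001],[0,0,-0.001],[0,0,0],[0,0,0]],"turn":[0,0,0,0],"grip":[0.04,0.04,0.04,0.04]}'
```

```text
clock: 16.88
tcp_pos: [0.6502, 0.1011, 0.03]
eef_rot: [179.9, -0.1, 29.9]
contact_force: [0.8, -0.0, -1.0]
width: 0.0518
gripper_force: 63.5
clock: 17.22
tcp_pos: [0.6494, 0.1007, 0.0264]
eef_rot: [180.0, -0.0, 29.8]
contact_force: [0.5, 0.0, -1.3]
width: 0.0518
gripper_force: 63.5
```

Below rim height with no contact, so it is in the recess.

```bash
python3 -m jog '{"delta_pos":[[0,0,-0.001],[0,0,0],[0,0,-0.001],[0,0,0],[0,0,0]],"turn":[0,0,0,0,0],"grip":[0.04,0.04,0.04,0.04,0.04]}'
```

```text
clock: 17.63
tcp_pos: [0.6495, 0.1006, 0.0256]
eef_rot: [180.0, -0.0, 29.8]
contact_force: [-1.8, -1.3, 7.7]
width: 0.0521
gripper_force: 64.3
```

```bash
python3 -m jog '{"delta_pos":[[0,0,0.001],[0,0,0],[0,0,0],[0,0,0],[0,0,0],[0,0,0.02],[0,0,0.03],[0,0,0.04]],"turn":[0,0,0,0,0,0,0,0],"grip":[0.06,0.085,0.085,0.085,0.085,0.085,0.085,0.085]}'
python3 -m jog '{"delta_pos":[[0,0.01,0.036],[-0.008,0.035,0.01],[-0.008,0.036,0],[-0.008,0.036,0],[-0.008,0.036,0],[-0.008,0.036,0],[0,0.003,0],[0,0,0]],"turn":[0,0.1,0.1,0.085,0,0,0,0],"grip":[0.085,0.085,0.085,0.085,0.085,0.085,0.085,0.085]}'
python3 - <<'E'
from station import manip
import cv2,pickle
w=manip.camera("wrist");pickle.dump(w,open("w8.pkl","wb"));cv2.imwrite("pics/w8.png",w["frame"][:,:,::-1]);print(manip.sense()["tcp_pos"])
E
```

```text
clock: 18.3
tcp_pos: [0.647, 0.1006, 0.1129]
eef_rot: [-179.8, 0.4, 29.8]
contact_force: [1.1, 0.4, 0.7]
width: 0.085
gripper_force: 0.0
clock: 18.97
tcp_pos: [0.6085, 0.2951, 0.1609]
eef_rot: [-180.0, 0.0, 46.4]
contact_force: [-0.0, -0.4, 0.5]
width: 0.0852
gripper_force: 0.0
[0.60903418 0.29330108 0.16096693]
```

View pics/w8.png

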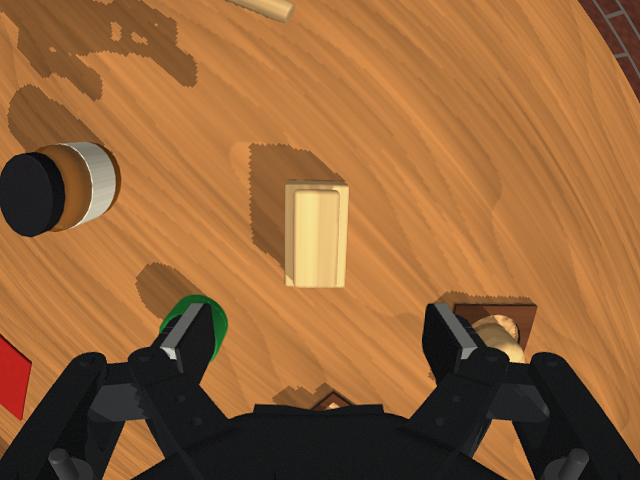

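The short block's top face runs over columns 294–340 and rows 190–287, upright in the image. The round block sits in its rest at (500,340).

```bash
python3 - <<'E'
import pickle
from h import *
w=pickle.load(open("w8.pkl","rb"));print(fish(w,[[317,238]],.044),fish(w,[[317,190],[317,286]],.044))
E
```

```text
[[0.61155156 0.29785557]] [[0.63491515 0.32236206]
 [0.58652542 0.27161889]]
```

```bash
python3 -m jog '{"delta_pos":[[0.0,0.002,-0.036],[0,0,-0.036],[0,0,-0.036],[0,0,-0.024],[0,0,-0.009],[0,0,0],[0,0,0],[0,0,0]],"turn":[0,0,0,0,0,0,0,0],"grip":[0.085,0.085,0.085,0.085,0.085,0.085,0.03,0.03]}'
python3 -m jog '{"delta_pos":[[0,0,0],[0,0,0],[0,0,0],[0,0,0],[0,0,0],[0,0,0]],"turn":[0,0,0,0,0,0],"grip":[0.03,0.03,0.03,0.03,0.03,0.03]}'
```

```text
clock: 19.68
tcp_pos: [0.6113, 0.2946, 0.0225]
eef_rot: [179.9, -0.2, 46.1]
contact_force: [0.8, 0.7, -0.0]
width: 0.0635
gripper_force: 0.0
clock: 20.18
tcp_pos: [0.6111, 0.2953, 0.0229]
eef_rot: [179.9, -0.2, 46.2]
contact_force: [0.2, -0.3, 5.8]
width: 0.0446
gripper_force: 64.4
```

```bash
python3 -m jog '{"delta_pos":[[0,0,0.02],[0,0,0.035],[0,-0.01,0.035],[-0.0136,-0.035,0],[-0.0136,-0.035,0],[-0.0136,-0.035,0],[-0.0136,-0.035,0],[-0.0136,-0.035,0]],"turn":[0,0,0,-0.08,-0.08,-0.08,-0.08,-0.08],"grip":[0.03,0.03,0.03,0.03,0.03,0.03,0.03,0.03]}'
python3 -m jog '{"delta_pos":[[-0.0136,-0.035,0],[-0.0136,-0.035,0],[-0.0136,-0.035,0],[-0.0136,-0.035,0],[-0.0136,-0.035,0],[-0.0136,-0.035,0],[-0.0136,-0.035,0],[-0.0136,-0.035,0]],"turn":[-0.08,-0.08,-0.08,-0.08,-0.08,-0.08,-0.08,-0.08],"grip":[0.03,0.03,0.03,0.03,0.03,0.03,0.03,0.03]}'
python3 -m jog '{"delta_pos":[[-0.0136,-0.035,0],[-0.0136,-0.035,0],[-0.0136,-0.035,0],[-0.0136,-0.03,0],[0,0,0],[0,0,0]],"turn":[-0.08,-0.053,0,0,0,0],"grip":[0.03,0.03,0.03,0.03,0.03,0.03]}'
python3 - <<'E'
from station import manip
import cv2,pickle
w=manip.camera("wrist");pickle.dump(w,open("w9.pkl","wb"));cv2.imwrite("pics/w9.png",w["frame"][:,:,::-1]);print(manip.sense()["tcp_pos"])
E
```

```text
clock: 20.85
tcp_pos: [0.5405, 0.1085, 0.111]
eef_rot: [180.0, -0.1, 23.1]
contact_force: [0.9, -1.6, -2.4]
width: 0.0449
gripper_force: 63.6
clock: 21.52
tcp_pos: [0.4317, -0.1717, 0.1111]
eef_rot: [180.0, -0.1, -13.6]
contact_force: [0.2, -0.8, -1.2]
width: 0.0443
gripper_force: 63.6
clock: 22.02
tcp_pos: [0.3776, -0.3069, 0.1108]
eef_rot: [180.0, -0.1, -21.2]
contact_force: [0.7, 0.8, -0.7]
width: 0.0442
gripper_force: 63.6
[ 0.37783138 -0.30537575  0.11061705]
```

View pics/w9.png

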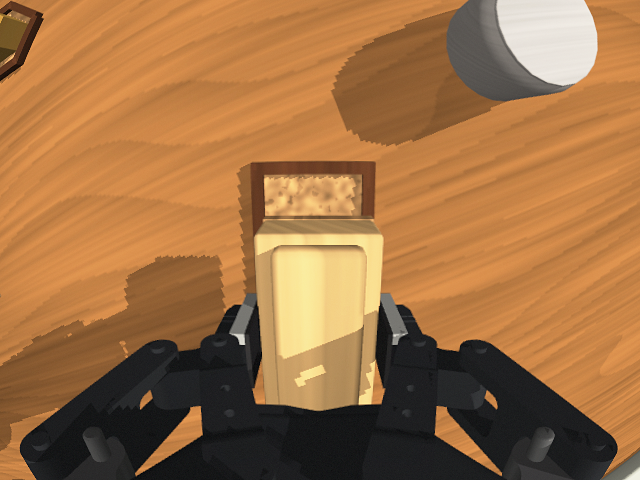

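The held short block's lower far edge is at row 220, centred on column 319, with its upper edge at row 235. The short rest's outer far edge is at (314,162) and its inner edge at (313,175), with sides at columns 264 and 362.

```bash
python3 - <<'E'
import pickle
from h import *
w=pickle.load(open("w9.pkl","rb"));a=np.radians(-21.1);u=np.array([np.cos(a),np.sin(a)])
print("block",fish(w,[[319,220]],.088)-.039*u,fish(w,[[319,235]],.122)-.039*u,"rest",fish(w,[[314,162]],.009)-.056*u,fish(w,[[313,175]],.009)-.048*u)
E
```

```text
block [[ 0.37615324 -0.30647476]] [[ 0.37796159 -0.30711501]] rest [[ 0.3809592  -0.30512117]] [[ 0.38089241 -0.30437952]]
```

```bash
python3 -m jog '{"delta_pos":[[0.004,0.0015,-0.03],[0,0,-0.03],[0,0,-0.014],[0,0,0],[0,0,-0.003],[0,0,-0.002],[0,0,0],[0,0,0]],"turn":[0,0,0,0,0,0,0,0],"grip":[0.03,0.03,0.03,0.03,0.03,0.03,0.03,0.03]}'
python3 -m jog '{"delta_pos":[[0,0,-0.001],[0,0,-0.001],[0,0,0],[0,0,0]],"turn":[0,0,0,0],"grip":[0.03,0.03,0.03,0.03]}'
```

```text
clock: 22.73
tcp_pos: [0.3829, -0.3041, 0.0323]
eef_rot: [179.9, -0.1, -21.0]
contact_force: [-0.2, -0.5, -1.6]
width: 0.0448
gripper_force: 63.5
clock: 23.07
tcp_pos: [0.3822, -0.3039, 0.0295]
eef_rot: [180.0, -0.0, -21.0]
contact_force: [0.7, -1.2, -1.1]
width: 0.0444
gripper_force: 63.5
```

```bash
python3 -m jog '{"delta_pos":[[0,0,-0.001],[0,0,-0.001],[0,0,0],[0,0,-0.0005],[0,0,0],[0,0,0]],"turn":[0,0,0,0,0,0],"grip":[0.03,0.03,0.03,0.03,0.03,0.03]}'
```

```text
clock: 23.57
tcp_pos: [0.3821, -0.3037, 0.027]
eef_rot: [180.0, 0.0, -21.0]
contact_force: [-1.1, 1.7, 2.1]
width: 0.0451
gripper_force: 63.9
```

```bash
python3 -m jog '{"delta_pos":[[0,0,0],[0,0,0],[0,0,0],[0,0,0],[0,0,0],[0,0,0.02],[0,0,0.03],[0,0,0.04]],"turn":[0,0,0,0,0,0,0,0],"grip":[0.06,0.085,0.085,0.085,0.085,0.085,0.085,0.085]}'
python3 -m jog '{"delta_pos":[[0,0,0.04],[0,0,0.04],[-0.02,-0.03,0.01],[-0.02,-0.035,0],[-0.02,-0.035,0],[-0.02,-0.035,0],[-0.02,-0.035,0],[0,0,0]],"turn":[0,0,0,0,0,0,0,0],"grip":[0.085,0.085,0.085,0.085,0.085,0.085,0.085,0.085]}'
python3 - <<'E'
from station import manip
import cv2,numpy as np,pickle
t=manip.camera("top");s=manip.camera("scene");pickle.dump(dict(t=t,s=s),open("f.pkl","wb"))
P=[(275,252),(444,295),(271,178),(363,180)];Q=[(356,233),(213,180),(352,296),(260,279)]
g=lambda f,p:cv2.resize(f[p[1]-40:p[1]+40,p[0]-40:p[0]+40],(200,200),interpolation=3)
b=cv2.resize(t["frame"],(266,200));c=cv2.resize(s["frame"],(266,200))
cv2.imwrite("pics/f.png",np.vstack([np.hstack([g(t["frame"],p) for p in P]),np.hstack([g(s["frame"],p) for p in Q]),np.hstack([b,c,np.zeros((200,268,3),np.uint8)])])[:,:,::-1])
E
```

```text
clock: 24.23
tcp_pos: [0.3806, -0.3022, 0.1156]
eef_rot: [-179.8, 0.3, -21.0]
contact_force: [0.2, -0.5, -0.4]
width: 0.0851
gripper_force: 0.0
clock: 24.9
tcp_pos: [0.2787, -0.4807, 0.2067]
eef_rot: [179.6, -0.0, -21.3]
contact_force: [1.0, 0.1, 0.5]
width: 0.0853
gripper_force: 0.0
```

View pics/f.png

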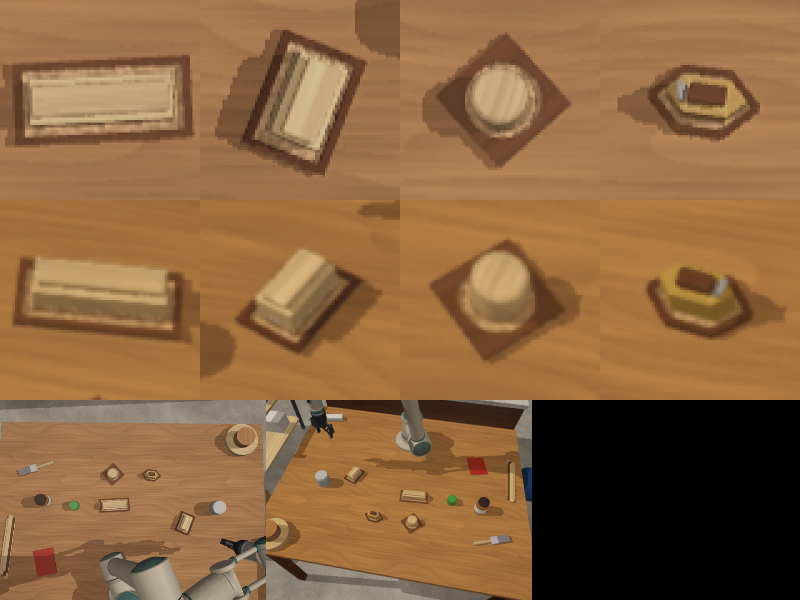

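All four tools sit inside their rims, flat, with the cork lining visible around them. The jar and the can are standing where they were, and the gripper is clear.

```bash
python3 -c "
from station import manip
print(manip.sign_off())"
```

```text
the job is handed in; nothing more can be done
None
```

All four tools are in their matching rests, sole down and inside the rims, with the jar and can untouched; the thumb plane touched its rest's rim once before I lifted and re-aimed it, and the job is handed in at about 25 s.

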